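# Set up the sketch box: lid raised onto its telescoping stay

### The arm

A 7-joint arm with a two-finger parallel gripper is mounted at the origin on a cart in front of the work surface, level with it; the furniture and walls round the work are solid. World frame = base frame: x ahead of the robot, y to its left, z up, the work surface at z = 0. Lengths are in m, angles in rad, forces in N, time in s.
With the tool pointing down it reaches from about 0.4 to 0.85 m from the base axis. Payload 10.4 kg.
Tool frame: the origin (TCP) lies midway between the tips of the shut fingers; the grasp point (between the pads) lies behind it (arm.tcp_to_grasp is the z of the grasp point in the tool frame, in m); z points along the fingers, y is the line along which they close (so a half turn about z gives the same grasp; the last joint's range is limited). The gripper opens to 87 mm and grips with 3 to 60 N. Pads are 19 mm wide; open, the fingers measure 117 mm over their backs; the gripper's body (75 mm by 190 mm) begins 51 mm behind the grasp point.
Start: joints at [-1.332, 0.332, -0.065, 1.46, 0.022, 1.35, -0.088], TCP at [0.162, 0.604, 0.223] pointing down, gripper open.
Joint ranges: [-2.6, 2.6], [-0.5, 2.12], [-1.47, 1.34], [0.16, 2.42], [-1.27, 4.41], [0.06, 2.06], [-2.6, 2.6]. Speed limits (rad/s): [2.22, 2.22, 2.79, 2.79, 3.14, 3.14, 3.14].

### API

Orientations are given as a rotation vector (axis times angle).
In Python, from plant import arm, eyes, job, telemetry gives the robot as it stands (arm), with the cameras (eyes), the job (job) and the readings (telemetry).
- The arm moves only by the shell command python3 shift.py FILE [FORCE], which reads ROWS from the file FILE. ROWS is one flat JSON list of numbers that holds 1 to 8 rows one after another, with no inner brackets; each row has 7 numbers: a rotation vector rx, ry, rz in rad, then dx, dy, dz in m, then the opening from 0.0 (shut) to 1.0 (fully open); each row shifts and turns the commanded pose from where the row before left it, along the tool's axes as they then stand; what a row does not reach is not made up. A row lasts 1/12 s, in which the tool goes at most 0.0417 m and 0.125 rad, less where a joint would pass 70% of its speed; a pose out of reach is approached as far as the arm can. The fingers move at their own pace and stop on an object; FORCE is the grip in N (left out, the last holds). Time passes only in rows, so rows that do not move let the fingers close. It prints the time, the measured TCP pose, the force, the opening and the grip force at its end. Input that does not fit is refused with a message, and nothing moves.
- telemetry.read_state(): the state, without advancing time (a new reading comes with each control period).
- eyes.camera(name): name is "scene" or "top" or "wrist"; returns a dict with "pixels" (480x640x3 uint8, red, green, blue), "camera_matrix" (3x3 intrinsics, pixels), "dist" ([k1, k2, p1, p2, k3] as OpenCV has them; the pictures are not rectified), "R" (3x3) and "t" (3): a world point X has camera coordinates R X + t. Camera axes: x right, y down, z forward; pixel columns grow to the right and rows downward; lengths in m; the calibration is good to about 2 mm. A picture is of the moment at which its call begins. There is no depth.
- job.sign_off(): hands the job in; it is judged then, once.
The state is a dict: "time_s": time; "joint_positions": joint angles; "qvel": joint speeds; "joint_torque": joint torques, N m; "eef_pos": TCP position; "tcp_rot": TCP orientation; "wrist_force": force on the tool from outside, world axes, zero at the start; "torque": the same for the moment, N m; "finger_gap": opening from 0.0 (shut) to 1.0 (fully open); "gripper_force": force on a finger pad.
Only numpy, scipy, OpenCV 4.12 (cv2) and the standard library are available. Lean on these libraries where they do the work, as an engineer would, in place of code of your own. Each camera call takes 0.05 s, during which the arm holds its last target. There are 200 camera calls.

### The job

Set up the painter's sketch box for work. First take the small bottle and the paint tube off its lid and set them down gently on the table clear of the box, the bottle standing upright; then raise the lid until the lock button of its telescoping stay clicks out, and let go, so that the lid stands open on the locked stay by itself. Do not move the other things on the table and do not let anything fall.

Things in the scene. Friction and masses are not known exactly. Their poses are not given: they have to be found in the camera images.
- sketch_box: Light wooden sketch (pochade) box with a flat lid, too heavy to shift: 150 (x) x 230 (y) x 104 mm high with the lid shut. Origin: centre of its underside. +x points to its back, where the lid is hinged; -x to its front, which roughly faces the robot; +y to its left. Walls 8 mm thick, 84 mm high; a divider inside at x = -20 mm, its top at z = 40 mm; two tubes lying behind it belong to the box.
- scoop_left (a point): Middle of the left finger scoop's top, on the front wall's outer face (box frame x = -75, y = +60, z = 84 mm). The two scoops are notches through the front wall under the lid, each 62 mm wide and open from z = 42 mm up to the lid's underside at z = 84 mm: a finger put in from the front gets under the lid's front edge. Axes as the box.
- scoop_right (a point): The same point of the right scoop (box frame x = -75, y = -60, z = 84 mm).
- lid (a joint): Lid angle in rad: 0 shut, growing as its front edge rises; 1.26 to 1.36 (75 degrees) when locked. The lid is 230 mm wide and 20 mm thick, 0.3 to 0.56 kg. It swings freely and falls shut from any angle below a right angle unless locked; 1.5 to 3 N at its front edge lift it.
- lid_hinge (a point): Middle of the lid's hinge axis, which runs along the box's y at x = +73, z = 84 mm in the box frame (level with the shut lid's underside).
- lid_edge (a point): Middle of the lid's front lower edge, 156 mm from the hinge axis and, shut, 8 mm in front of the front wall; moves with the lid.
- stay_rod (a joint): How far the stay's steel rod is out of its tube, in m: 0 with the lid shut, 0.055 when it locks. The stay is a telescoping strut, a 15 mm square aluminium tube with a rod in it, on the outside of the box's right side (standing out 23 mm), pinned to the box wall below and to the lid above; raising the lid draws the rod out.
- stay_button (a joint): Lock button of the stay, in m: 0 while the tube wall holds it in, 0.006 when it has sprung out and locks. 7 mm wide, in the rod; springs out by itself through a slot 15 mm from the tube's upper end when the lid reaches about 75 degrees, then blocks the rod both ways with 3 mm of play: the lid goes no further and rests on the stay.
- small_bottle: Small white plastic bottle standing on the lid near its left or right end, 44 mm in diameter, 98 mm high, 0.08 to 0.17 kg; round cap of 31 mm diameter from z = 72 to 98 mm. Origin: centre of its underside.
- lid_tube: Paint tube lying on its back on the lid's other end, at any yaw, 117 (x) x 45 (y) x 29 mm, 0.04 to 0.08 kg. Origin: centre of its underside. Cap (19 mm diameter, axis 14 mm high) at x = -59 to -40 mm; shoulder, 32 mm wide and 28 mm high, at x = -39 to -20; body 38 mm wide and 22 mm high at x = -28 to -3, then up to 45 mm wide, thinning to the flat end at x = +59.
- front_bottle: Bystander: white bottle with a dark label, 52 mm in diameter, 120 mm high, standing close before the box, in front of one of the two scoops. Origin: centre of its underside.
- front_tube: Bystander: short paint tube, 96 x 51 x 32 mm, lying close before the box in front of the other scoop, at any yaw. Origin: centre of its underside.
- water_jug: Bystander: milky water container, 80 x 112 x 182 mm, at the back of the table. Origin: centre of its underside.
- tall_bottle: Bystander: white bottle, 75 mm in diameter, 180 mm high, at the back of the table. Origin: centre of its underside.
- brush_jar: Bystander: glass jar of brushes, 105 x 98 x 215 mm, at the back of the table. Origin: centre of its underside.
- white_bottle: Bystander: white bottle, 78 mm in diameter, 152 mm high, at the back of the table. Origin: centre of its underside.
- tape_roll: Bystander: roll of masking tape lying flat, 104 mm in diameter, 24 mm high, at the back right. Origin: centre of its underside.
- scraper: Bystander: paint scraper lying flat, 190 (x) x 60 x 16 mm, near the table's front left corner. Origin: centre of its underside.
- flat_brush: Bystander: brush lying flat, 240 (x) x 23 x 12 mm, near the table's front right corner. Origin: centre of its underside. The table top reaches from x = 0.20 to 0.85 m and from y = -0.30 to +0.30 m.

How it is judged:
On the way, in this order (a step that is already met when the one before it is completed fails the run):
1. the small bottle stands and the paint tube lies on the table beside the box, both let go, with the lid still shut (height (world z) of small_bottle between -0.012 and 0.012 m and angle between small_bottle's own z axis and vertical below 0.2 rad and height (world z) of lid_tube between -0.012 and 0.022 m and (x of small_bottle in the frame of sketch_box below -0.083 m or x of small_bottle in the frame of sketch_box above 0.078 m or y of small_bottle in the frame of sketch_box below -0.115 m or y of small_bottle in the frame of sketch_box above 0.115 m) and (x of lid_tube in the frame of sketch_box below -0.083 m or x of lid_tube in the frame of sketch_box above 0.078 m or y of lid_tube in the frame of sketch_box below -0.115 m or y of lid_tube in the frame of sketch_box above 0.115 m) and linear speed of each of small_bottle, lid_tube below 0.03 m/s and value of joint lid below 0.1 rad and contact force between the fingers and small_bottle below 0.1 N and contact force between the fingers and lid_tube below 0.1 N), for 0.2 s.
2. the lid is up and the stay's lock button has clicked out (value of joint stay_button above 0.004 m and value of joint lid between 1.22 and 1.4 rad), for 0.2 s.
At the end, for the whole second after the job is handed in: The lid stands open at rest between 1.22 and 1.40 rad with the stay's button out (more than 4 mm); the small bottle stands upright (within 0.2 rad) on the table and the paint tube lies on the table, both beside the box (not in or under it), let go and at rest (all of step 2 and height (world z) of small_bottle between -0.012 and 0.012 m and angle between small_bottle's own z axis and vertical below 0.2 rad and height (world z) of lid_tube between -0.012 and 0.022 m and (x of small_bottle in the frame of sketch_box below -0.083 m or x of small_bottle in the frame of sketch_box above 0.078 m or y of small_bottle in the frame of sketch_box below -0.115 m or y of small_bottle in the frame of sketch_box above 0.115 m) and (x of lid_tube in the frame of sketch_box below -0.083 m or x of lid_tube in the frame of sketch_box above 0.078 m or y of lid_tube in the frame of sketch_box below -0.115 m or y of lid_tube in the frame of sketch_box above 0.115 m) and linear speed of each of small_bottle, lid_tube below 0.03 m/s and velocity of joint lid between -0.1 and 0.1 rad/s); the robot touches nothing.
It fails at once if the small bottle or the paint tube falls freely (faster than 0.9 m/s with no finger on it, about a 4 cm drop) ((linear speed of small_bottle above 0.9 m/s and contact force between the fingers and small_bottle below 0.05 N) or (linear speed of lid_tube above 0.9 m/s and contact force between the fingers and lid_tube below 0.05 N)).
It fails at once if one of the other things on the table is shifted by more than 3 cm (distance of any of front_bottle, front_tube, water_jug, tall_bottle, brush_jar, white_bottle, tape_roll, scraper, flat_brush from where it was at the start of the episode above 0.03 m).
It fails at once if a standing bystander is knocked over (angle between any of front_bottle, water_jug, tall_bottle, brush_jar, white_bottle's own z axis and vertical above 0.5 rad).
It also fails if it takes over 67 s, if anything falls off the work surface, if the arm or the gripper's body presses on something with over 40 N, if the wrist force passes 120 N, or if a joint passes its speed limit or range.

## Working session

There is one attempt and no reset: what is moved stays moved. The work goes in short steps, Python scripts to look and compute and a shell command to move; the robot and the scene stay as the last step left them, time stands still between calls to the robot, and variables do not carry over. Pictures are saved under pics/ and viewed, at most 14 in all, crops included, and the job is handed in when it is done.

```bash
ls; mkdir -p pics
python3 - <<'E'
from plant import arm, eyes, job, telemetry
import cv2,json
s=telemetry.read_state();print({k:s[k] for k in ("time_s","eef_pos","tcp_rot","finger_gap")},arm.tcp_to_grasp)
for n in("scene","top"):
    c=eyes.camera(n);cv2.imwrite(f"pics/{n}0.png",c["pixels"][:,:,::-1]);print(n,c["camera_matrix"],c["dist"],c["R"],c["t"])
E
```

```text
pics
plant.py
shift.py
{'time_s': 0.0, 'eef_pos': array([0.16163339, 0.60335133, 0.22173664]), 'tcp_rot': array([-4.09960599e-01, -3.11458298e+00,  2.21178708e-03]), 'finger_gap': 1.002355311049576} -0.0187
scene [[472.2396123    0.         324.01612644]
 [  0.         472.2396123  241.73426957]
 [  0.           0.           1.        ]] [-0.05710497  0.          0.          0.          0.        ] [[-0.8509916  -0.5250179  -0.01301941]
 [-0.40339452  0.66932652 -0.62391896]
 [ 0.33628286 -0.52569783 -0.78138059]] [0.44520339 0.29301693 0.80375587]
top [[585.13987129   0.         327.01026992]
 [  0.         585.13987129 240.72703476]
 [  0.           0.           1.        ]] [0.03506193 0.         0.         0.         0.        ] [[-0.02003704 -0.99966632  0.01630218]
 [-0.99481881  0.01830909 -0.10000161]
 [ 0.09966976 -0.01822145 -0.99485372]] [-0.00379203  0.55602164  1.18526925]
```

View pics/top0.png

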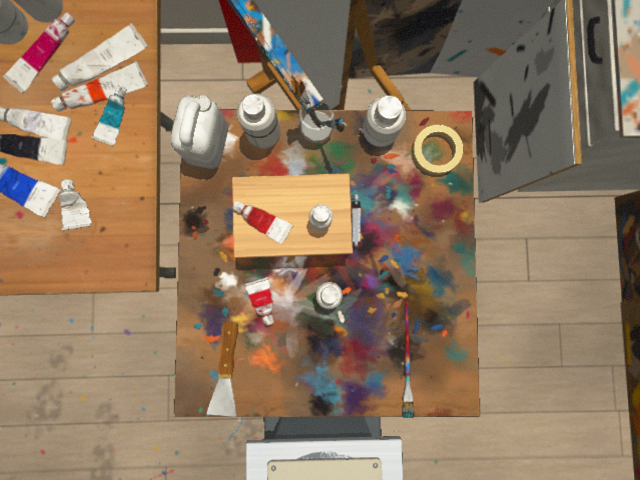

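View pics/scene0.png

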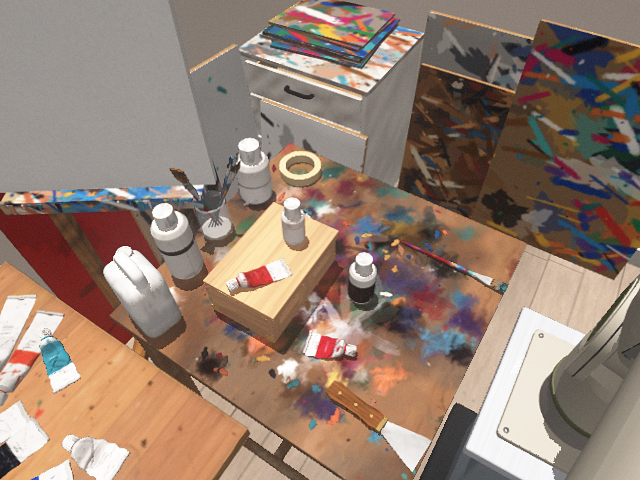

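The top view shows the lid at (233–352, 174–257), with the small bottle near (320,217) on the right end and the tube on the left, cap (238,207) and flat end (287,235). The front bottle stands at (328,295), the front tube at (261,300), and the table to the right of the box is free. The scene view agrees.

```bash
cat > h.py <<'E'
import numpy as np,cv2
from plant import arm, eyes, job, telemetry
from scipy.spatial.transform import Rotation as Ro
def plane(c,uv,z):
    n=cv2.undistortPoints(np.array(uv,float).reshape(-1,1,2),c["camera_matrix"],c["dist"]).reshape(-1,2)
    d=np.c_[n,np.ones(len(n))]@c["R"]; o=-c["R"].T@c["t"]
    return o+d*((z-o[2])/d[:,2])[:,None]
def proj(c,P):
    return cv2.projectPoints(np.array(P,float).reshape(-1,1,3),cv2.Rodrigues(c["R"])[0],c["t"],c["camera_matrix"],c["dist"])[0].reshape(-1,2)
def st():
    s=telemetry.read_state(); return s["eef_pos"],Ro.from_rotvec(s["tcp_rot"]),s
def go(p,zdir,ydir):
    "tool-frame shift to a TCP position with given z and y axes (y up to sign): rotvec, then shift before turning"
    e,R,s=st(); z=np.array(zdir,float);z/=np.linalg.norm(z);y=np.array(ydir,float);y-=z*(y@z);y/=np.linalg.norm(y)
    best=[]
    for sg in(1,-1):
        T=Ro.from_matrix(np.c_[np.cross(sg*y,z),sg*y,z]);best.append(((R.inv()*T).as_rotvec(),T))
    best.sort(key=lambda b:np.linalg.norm(b[0])); rv,T=best[0]
    print("rot",rv.round(3),"d before turn",R.inv().apply(np.array(p)-e).round(4),"d after turn",T.inv().apply(np.array(p)-e).round(4),"q",np.round(s["joint_positions"],2))
E
python3 - <<'E'
from h import *
c=eyes.camera("top");im=c["pixels"];hsv=cv2.cvtColor(im,cv2.COLOR_RGB2HSV)
m=cv2.inRange(hsv,(10,70,150),(25,170,255));roi=np.zeros_like(m);roi[165:262,222:362]=255;m&=roi
m=cv2.morphologyEx(m,cv2.MORPH_OPEN,np.ones((3,3)))
k=max(cv2.findContours(m,0,2)[0],key=cv2.contourArea);r=cv2.minAreaRect(k);b=cv2.boxPoints(r);print("lid px",r,b.round(1).tolist())
print("lid world",plane(c,b,.104).round(3).tolist())
# items on lid
hull=cv2.convexHull(k);hm=np.zeros_like(m);cv2.fillConvexPoly(hm,hull,255);hm=cv2.erode(hm,np.ones((5,5)))
o=hm&~m;o=cv2.morphologyEx(o,cv2.MORPH_OPEN,np.ones((3,3)))
for q in cv2.findContours(o,0,2)[0]:
    if cv2.contourArea(q)>100: 
        r=cv2.minAreaRect(q);print("item",cv2.contourArea(q),r,plane(c,cv2.boxPoints(r),.116).round(3).tolist())
o2=np.vstack([q for q in [cv2.resize(im[165:330,180:440],None,fx=3,fy=3,interpolation=cv2.INTER_CUBIC)]])
s2=cv2.resize(m[165:330,180:440],None,fx=3,fy=3);o2=o2[:,:,::-1].copy()
for q in cv2.findContours(s2,0,2)[0]: cv2.drawContours(o2,[q],-1,(255,255,0),1)
cv2.imwrite("pics/crop.png",o2)
E
```

```text
lid px ((293.40985107421875, 214.98031616210938), (80.5760498046875, 123.03475189208984), 88.2901840209961) [[230.6999969482422, 176.5], [353.70001220703125, 172.89999389648438], [356.1000061035156, 253.39999389648438], [233.10000610351562, 257.1000061035156]]
lid world [[0.678, 0.173, 0.104], [0.681, -0.068, 0.104], [0.522, -0.069, 0.104], [0.52, 0.169, 0.104]]
item 595.5 ((319.3539123535156, 220.4662628173828), (22.485950469970703, 33.72892761230469), 12.994616508483887) [[0.56, 0.03, 0.116], [0.624, 0.014, 0.116], [0.613, -0.028, 0.116], [0.55, -0.012, 0.116]]
item 1037.0 ((259.8000183105469, 220.40003967285156), (61.71547317504883, 22.360679626464844), 26.56505012512207) [[0.597, 0.178, 0.116], [0.636, 0.159, 0.116], [0.58, 0.053, 0.116], [0.542, 0.073, 0.116]]
```

View pics/crop.png

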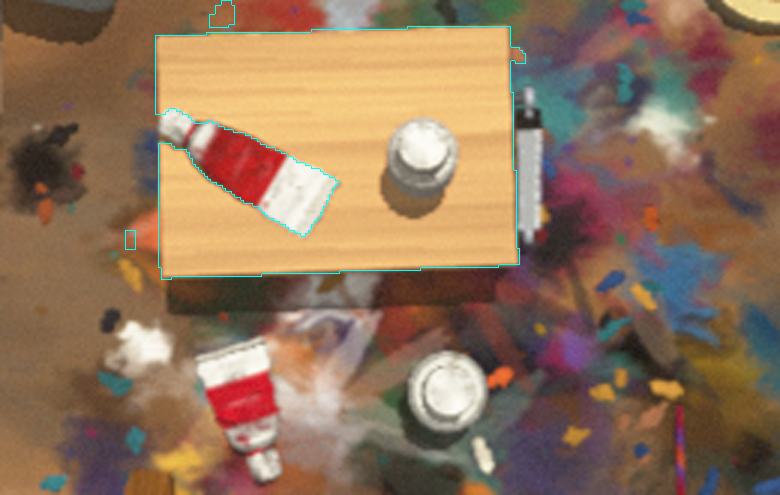

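The crop shows clean lid edges. The bottle cap is at crop (422,146). The tube runs from cap end (164,122) to flat end (320,208), the front bottle's cap is at (449,389), and the front tube runs (232,348) to (266,478).

Run:
```python
from h import *
c=eyes.camera("top")
f=lambda l:np.array(l)/3+[180-.33,165-.33]
L=plane(c,f([(156,36),(510,27),(519,264),(161,278)]),.104);print(L.round(3).tolist(),np.linalg.norm(L[0]-L[1]),np.linalg.norm(L[0]-L[3]))
yaw=np.arctan2(*( (L[0]-L[1]+L[3]-L[2])[[0,1]]*[-1,1]));ex=np.array([np.cos(yaw),np.sin(yaw)]);ey=np.array([-ex[1],ex[0]])
front=(L[2]+L[3])/2; O=front[:2]+.083*ex
print("yaw",yaw,"O",O,"scoopL",O-.075*ex+.06*ey,"scoopR",O-.075*ex-.06*ey)
B=plane(c,f([(422,146)]),.202)[0];print("bottle",B)
T=plane(c,f([(164,122),(320,208)]),[.118]*1+[.108] if 0 else .114);d=T[1]-T[0];print("tube len",np.linalg.norm(d),"mid",T.mean(0),"yaw",np.arctan2(d[1],d[0]),"u",d/np.linalg.norm(d))
g=lambda P:((P[:2]-O)@ex,(P[:2]-O)@ey)
for n,p,z in(("fbottle",(449,389),.12),("ftube a",(232,348),.01),("ftube b",(266,478),.01),("brush tip",(681,405),.01)):
    P=plane(c,f([p]),z)[0];print(n,P.round(3),np.round(g(P),3))
print("bottle box",g(B)); q=T.mean(0)-d/np.linalg.norm(d)*.010;print("tube grasp",q,g(q))
s=eyes.camera("scene");print("scene check bottle top px",proj(s,B),"lid corners",proj(s,L).round(0).tolist())
go([B[0],B[1],.28],[0,0,-1],[0,1,0])
go([B[0],B[1],.28],[0,0,-1],[1,0,0])
```

```text
[[0.678, 0.171, 0.104], [0.68, -0.06, 0.104], [0.524, -0.062, 0.104], [0.519, 0.168, 0.104]] 0.2311802799244227 0.1582585196587597
yaw 0.015062018244794083 O [0.60467119 0.05423609] scoopL [0.52877601 0.11309968] scoopR [ 0.53058339 -0.00688671]
bottle [ 5.87672789e-01 -3.81006548e-04  2.02000000e-01]
tube len 0.11487597653515136 mid [0.59041053 0.11486399 0.114     ] yaw -2.094869603557389 u [-0.50041087 -0.86578806  0.        ]
fbottle [ 0.444 -0.015  0.12 ] [-0.161 -0.067]
ftube a [0.477 0.133 0.01 ] [-0.127  0.08 ]
ftube b [0.387 0.11  0.01 ] [-0.217  0.059]
brush tip [ 0.431 -0.178  0.01 ] [-0.177 -0.23 ]
bottle box (np.float64(-0.01781908723907348), np.float64(-0.05435488055078423))
tube grasp [0.59541464 0.12352187 0.114     ] (np.float64(-0.008211955895314925), np.float64(0.06941733501590319))
scene check bottle top px [[291.94927532 202.39471035]] lid corners [[202.0, 280.0], [275.0, 200.0], [340.0, 229.0], [274.0, 318.0]]
rot [-0.001 -0.    -0.262] d before turn [-0.5678 -0.4731 -0.0575] d after turn [-0.426  -0.6039 -0.0578] q [-1.33  0.33 -0.06  1.46  0.02  1.35 -0.09]
rot [-1.000e-03  0.000e+00  1.309e+00] d before turn [-0.5678 -0.4731 -0.0575] d after turn [-0.6039  0.426  -0.0578] q [-1.33  0.33 -0.06  1.46  0.02  1.35 -0.09]
```

```bash
echo '[0,0,-0.087,0,0,-0.02,1,0,0,-0.087,0,0,-0.02,1,0,0,-0.088,0,0,-0.02,1,0,0,0,-0.022,-0.0312,0,1,0,0,0,-0.022,-0.0312,0,1,0,0,0,-0.022,-0.0312,0,1,0,0,0,-0.022,-0.0312,0,1,0,0,0,-0.022,-0.0312,0,1]' > mv.in && python3 shift.py mv.in
echo '[0,0,0,-0.022,-0.0312,0,1,0,0,0,-0.022,-0.0312,0,1,0,0,0,-0.022,-0.0312,0,1,0,0,0,-0.022,-0.0312,0,1,0,0,0,-0.022,-0.0312,0,1,0,0,0,-0.022,-0.0312,0,1,0,0,0,-0.022,-0.0312,0,1,0,0,0,-0.022,-0.0312,0,1]' > mv.in && python3 shift.py mv.in ; python3 -c "
from h import *
go([.5877,-.0004,.28],[0,0,-1],[0,1,0])"
```

```text
time_s: 0.92
eef_pos: [0.2726, 0.446, 0.2826]
tcp_rot: [0.0, -3.142, -0.0]
wrist_force: [2.0, -0.5, -0.0]
finger_gap: 0.998
gripper_force: 0.0
time_s: 1.58
eef_pos: [0.4485, 0.1964, 0.2827]
tcp_rot: [-0.0, 3.141, 0.001]
wrist_force: [-0.0, -0.1, 0.2]
finger_gap: 1.0
gripper_force: 0.0
rot [0.001 0.    0.   ] d before turn [-0.1391 -0.1968  0.0027] d after turn [-0.1392 -0.1968  0.0027] q [-0.8  -0.01  0.29  1.73  0.    1.42  1.06]
```

```bash
echo '[0,0,0,-0.023,-0.0328,0,1,0,0,0,-0.023,-0.0328,0,1,0,0,0,-0.023,-0.0328,0,1,0,0,0,-0.023,-0.0328,0,1,0,0,0,-0.023,-0.0328,0,1,0,0,0,-0.023,-0.0328,0,1,0,0,0,0,0,0,1,0,0,0,0,0,0,1]' > mv.in && python3 shift.py mv.in; python3 -c "
from h import *
go([.5877,-.0004,.17],[0,0,-1],[0,1,0])
c=eyes.camera('wrist');cv2.imwrite('pics/w1.png',c['pixels'][:,:,::-1]);print(proj(c,[[.5877,-.0004,.202]]))"
```

```text
time_s: 2.25
eef_pos: [0.5863, -0.0012, 0.282]
tcp_rot: [-0.007, -3.141, 0.002]
wrist_force: [-0.3, 0.7, -0.3]
finger_gap: 1.003
gripper_force: 0.0
rot [-0.001 -0.001 -0.004] d before turn [-0.0014  0.001   0.112 ] d after turn [-0.0014  0.0008  0.112 ] q [-0.51  0.23  0.52  1.5  -0.12  1.44  1.58]
[[332.65075318 243.28835037]]
```

View pics/w1.png

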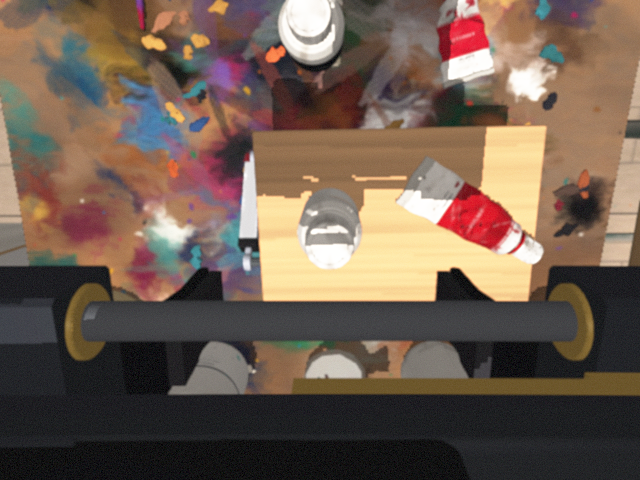

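In the wrist view the cap is at about (330,243), matching my projection of (333,243). I'll descend and grip.

```bash
echo '[0,0,0,-0.001,0.001,0.025,1,0,0,0,0,0,0.025,1,0,0,0,0,0,0.025,1,0,0,0,0,0,0.02,1,0,0,0,0,0,0.015,1,0,0,0,0,0,0.002,1,0,0,0,0,0,0,1,0,0,0,0,0,0,1]' > mv.in && python3 shift.py mv.in 20; echo '[0,0,0,0,0,0,0.2,0,0,0,0,0,0,0.2,0,0,0,0,0,0,0.2,0,0,0,0,0,0,0.2,0,0,0,0,0,0,0.2,0,0,0,0,0,0,0.2,0,0,0,0,0,0,0.2,0,0,0,0,0,0,0.2]' > mv.in && python3 shift.py mv.in 20
```

```text
time_s: 2.97
eef_pos: [0.5872, 0.0034, 0.1717]
tcp_rot: [-0.002, 3.14, 0.001]
wrist_force: [0.2, -0.7, 1.0]
finger_gap: 1.004
gripper_force: 0.0
time_s: 3.63
eef_pos: [0.5871, 0.0021, 0.1707]
tcp_rot: [-0.0, 3.141, -0.001]
wrist_force: [0.2, -3.2, 6.4]
finger_gap: 0.479
gripper_force: 3.0
```

```bash
echo '[0,0,0,0,0,0,0.2,0,0,0,0,0,0,0.2,0,0,0,0,0,0,0.2,0,0,0,0,0,0,0.2]' > mv.in && python3 shift.py mv.in 20; python3 -c "
from h import *
c=eyes.camera('scene');cv2.imwrite('pics/s2.png',cv2.resize(c['pixels'][150:350,190:430,::-1],None,fx=3,fy=3))"
```

```text
time_s: 3.97
eef_pos: [0.5873, 0.0017, 0.1711]
tcp_rot: [0.001, 3.14, -0.001]
wrist_force: [-0.2, -3.5, 4.6]
finger_gap: 0.43
gripper_force: 17.8
```

View pics/s2.png

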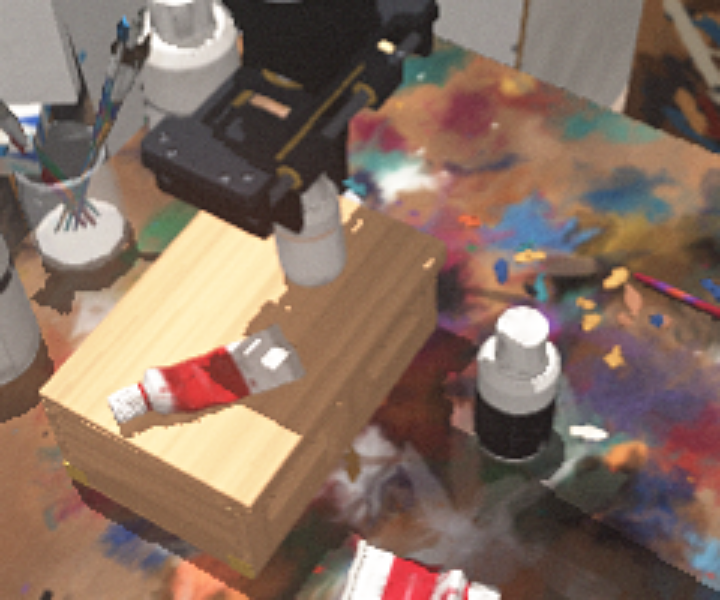

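The fingertips are pinching the bottle's sloping shoulder just below the cap: the opening is 37 mm and there is upward force on the tool. I'll regrip 10 mm higher, on the cap.

```bash
echo '[0,0,0,0,0,0,0.6,0,0,0,0,0,0,0.6,0,0,0,0,0,0,0.6,0,0,0,0,-0.001,-0.005,0.6,0,0,0,0,-0.001,-0.006,0.6,0,0,0,0,0,0,0.2,0,0,0,0,0,0,0.2,0,0,0,0,0,0,0.2]' > mv.in && python3 shift.py mv.in 20; echo '[0,0,0,0,0,0,0.2,0,0,0,0,0,0,0.2,0,0,0,0,0,0,0.2,0,0,0,0,0,0,0.2,0,0,0,0,0,0,0.2]' > mv.in && python3 shift.py mv.in 20
```

```text
time_s: 4.68
eef_pos: [0.5869, 0.0006, 0.1815]
tcp_rot: [-0.0, 3.142, 0.0]
wrist_force: [0.1, -0.1, -0.3]
finger_gap: 0.453
gripper_force: 0.0
time_s: 5.1
eef_pos: [0.5867, 0.0005, 0.1813]
tcp_rot: [0.0, -3.141, -0.0]
wrist_force: [0.1, 0.1, -0.9]
finger_gap: 0.354
gripper_force: 20.0
```

```bash
echo '[0,0,0,0,0,-0.015,0.2,0,0,0,0,0,-0.02,0.2,0,0,0,0,0,-0.025,0.2,0,0,0,-0.0072,-0.032,0,0.2,0,0,0,-0.0072,-0.032,0,0.2,0,0,0,-0.0072,-0.032,0,0.2,0,0,0,-0.0072,-0.032,0,0.2,0,0,0,-0.0072,-0.032,0,0.2]' > mv.in && python3 shift.py mv.in 20; echo '[0,0,0,-0.0072,-0.032,0,0.2,0,0,0,0,0,0,0.2,0,0,0,0,0,0.03,0.2,0,0,0,0,0,0.03,0.2,0,0,0,0,0,0.03,0.2,0,0,0,0,0,0.03,0.2,0,0,0,0,0,0.02,0.2,0,0,0,0,0,0,0.2]' > mv.in && python3 shift.py mv.in 20
```

```text
time_s: 5.77
eef_pos: [0.623, -0.1609, 0.2414]
tcp_rot: [0.001, -3.142, -0.0]
wrist_force: [-0.1, 0.3, -1.5]
finger_gap: 0.354
gripper_force: 20.0
time_s: 6.43
eef_pos: [0.6274, -0.1904, 0.0964]
tcp_rot: [0.001, -3.134, -0.002]
wrist_force: [-0.2, 0.2, -1.9]
finger_gap: 0.354
gripper_force: 20.0
```

```bash
echo '[0,0,0,0,0,0.006,0.2,0,0,0,0,0,0.005,0.2,0,0,0,0,0,0.004,0.2,0,0,0,0,0,0.003,0.2,0,0,0,0,0,0.003,0.2,0,0,0,0,0,0,0.2,0,0,0,0,0,0,0.2]' > mv.in && python3 shift.py mv.in 20
```

```text
time_s: 7.02
eef_pos: [0.6302, -0.1916, 0.0807]
tcp_rot: [-0.0, 3.141, 0.0]
wrist_force: [-0.4, 0.2, -0.6]
finger_gap: 0.353
gripper_force: 20.0
```

```bash
echo '[0,0,0,0,0,0.0015,0.2,0,0,0,0,0,0.0015,0.2,0,0,0,0,0,0,0.2,0,0,0,0,0,0,0.2]' > mv.in && python3 shift.py mv.in 20
```

```text
time_s: 7.35
eef_pos: [0.6301, -0.1915, 0.0775]
tcp_rot: [0.0, -3.142, -0.0]
wrist_force: [0.1, -0.4, -1.4]
finger_gap: 0.356
gripper_force: 20.0
```

```bash
echo '[0,0,0,0,0,0.001,0.2,0,0,0,0,0,0.001,0.2,0,0,0,0,0,0,0.2,0,0,0,0,0,0,0.2]' > mv.in && python3 shift.py mv.in 20
```

```text
time_s: 7.68
eef_pos: [0.631, -0.192, 0.0771]
tcp_rot: [-0.0, 3.139, -0.001]
wrist_force: [-1.6, 1.0, 9.7]
finger_gap: 0.357
gripper_force: 20.0
```

```bash
echo '[0,0,0,0,0,0,0.8,0,0,0,0,0,0,0.8,0,0,0,0,0,0,0.8,0,0,0,0,0,0,0.8,0,0,0,0,0,-0.02,0.8,0,0,0,0,0,-0.03,0.8,0,0,0,0,0,-0.035,0.8,0,0,0,0,0,-0.035,0.8]' > mv.in && python3 shift.py mv.in 20; echo '[0,0,0,0,0,-0.03,0.8,0,0,0,0,0.03,0,0.8,0,0,0,0,0.04,0,0.8,0,0,0,0,0.04,0,0.8,0,0,0,0,0.04,0,0.8,0,0,0,0,0.04,0,0.8,0,0,0,0,0.04,0,0.8,0,0,0,0,0,0,0.8]' > mv.in && python3 shift.py mv.in 20
python3 - <<'E'
from h import *
go([.5954,.1235,.2],[0,0,-1],[.866,-.5,0])
c=eyes.camera("top");cv2.imwrite('pics/t2.png',c['pixels'][:,:,::-1])
s=eyes.camera("scene");cv2.imwrite('pics/s3.png',s['pixels'][:,:,::-1])
print(proj(c,[[.63,-.19,.098]]))
E
```

```text
time_s: 8.35
eef_pos: [0.6296, -0.1915, 0.1963]
tcp_rot: [0.0, -3.14, -0.0]
wrist_force: [-0.0, 0.5, -0.2]
finger_gap: 0.787
gripper_force: 0.0
time_s: 9.02
eef_pos: [0.6296, 0.0497, 0.2248]
tcp_rot: [0.019, -3.14, -0.007]
wrist_force: [0.2, 1.4, -0.5]
finger_gap: 0.801
gripper_force: 0.0
rot [ 5.000e-03  1.000e-03 -1.035e+00] d before turn [0.0333 0.0741 0.0251] d after turn [-0.0468  0.0666  0.0248] q [-0.54  0.37  0.51  1.46 -0.19  1.36  1.57]
[[415.89097308 198.09675669]]
```

View pics/s3.png

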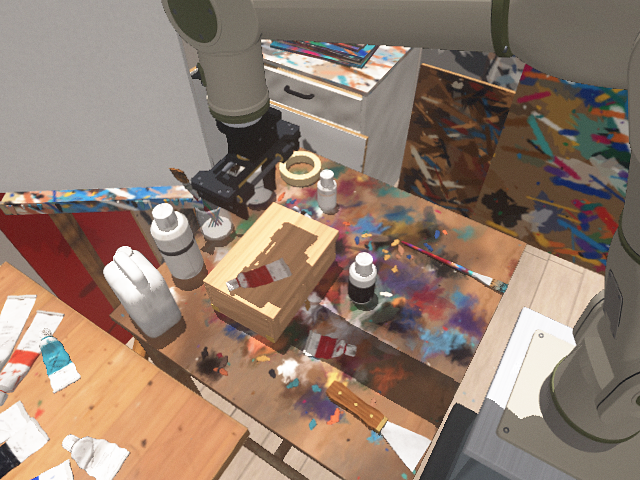

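```bash
echo '[0,0,-0.115,0.0333,0,0,1,0,0,-0.115,0,0,0,1,0,0,-0.115,0,0,0,1,0,0,-0.115,0,0,0,1,0,0,-0.115,0,0,0,1,0,0,-0.115,0,0,0,1,0,0,-0.115,0,0,0,1,0,0,-0.115,0,0,0,1]' > mv.in && python3 shift.py mv.in; echo '[0,0,-0.115,0,0,0,1,0,0,0,-0.02,0.02,0,1,0,0,0,-0.02,0.02,0,1,0,0,0,0,0,0,1,0,0,0,0,0,0,1]' > mv.in && python3 shift.py mv.in
python3 - <<'E'
from h import *
go([.5954,.1235,.107],[0,0,-1],[.866,-.5,0])
E
```

```text
time_s: 9.78
eef_pos: [0.5968, 0.0362, 0.2255]
tcp_rot: [1.399, -2.813, 0.001]
wrist_force: [-0.5, -1.2, -0.5]
finger_gap: 1.0
gripper_force: 0.0
time_s: 10.2
eef_pos: [0.5826, 0.0934, 0.2254]
tcp_rot: [1.556, -2.729, -0.0]
wrist_force: [-0.4, -1.4, 1.2]
finger_gap: 1.001
gripper_force: 0.0
rot [ 0.    -0.    -0.011] d before turn [-0.0325  0.0043  0.1184] d after turn [-0.0325  0.004   0.1184] q [-0.53  0.26  0.35  1.57 -0.09  1.33  2.44]
```

The bottle stands upright on the table right of the box at (327,192). On to the tube.

```bash
echo '[0,0,0,-0.0165,0.002,0,1,0,0,0,-0.016,0.002,0,1,0,0,0,0,0,0.03,1,0,0,0,0,0,0.03,1,0,0,0,0,0,0.03,1,0,0,0,0,0,0.018,1,0,0,0,0,0,0,1,0,0,0,0,0,0,1]' > mv.in && python3 shift.py mv.in
python3 - <<'E'
from h import *
go([.5954,.1235,.107],[0,0,-1],[.866,-.5,0])
c=eyes.camera("wrist");cv2.imwrite('pics/w2.png',c['pixels'][:,:,::-1])
E
```

```text
time_s: 10.87
eef_pos: [0.596, 0.1211, 0.1174]
tcp_rot: [1.55, -2.731, 0.001]
wrist_force: [0.6, -0.4, 0.9]
finger_gap: 1.003
gripper_force: 0.0
rot [ 0.    -0.002 -0.014] d before turn [-0.0018  0.0017  0.0104] d after turn [-0.0018  0.0017  0.0104] q [-0.54  0.38  0.32  1.65 -0.13  1.13  2.43]
```

View pics/w2.png

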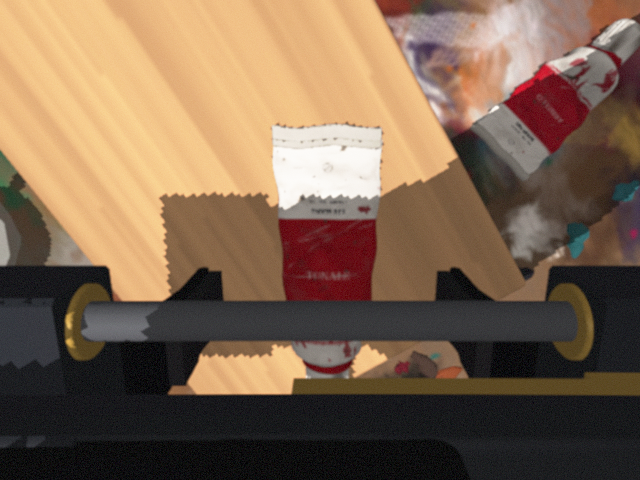

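The tube lies centred between the fingers, axis aligned at columns 275–380, with its body under the pads. I'll lower and grip.

```bash
echo '[0,0,0,-0.001,0.001,0.005,1,0,0,0,0,0,0.004,1,0,0,0,0,0,0,0.7,0,0,0,0,0,0,0.3,0,0,0,0,0,0,0.3,0,0,0,0,0,0,0.3,0,0,0,0,0,0,0.3,0,0,0,0,0,0,0.3]' > mv.in && python3 shift.py mv.in 12; echo '[0,0,0,0,0,0,0.3,0,0,0,0,0,0,0.3,0,0,0,0,0,0,0.3,0,0,0,0,0,0,0.3,0,0,0,0,0,0,0.3,0,0,0,0,0,0,0.3,0,0,0,0,0,0,0.3,0,0,0,0,0,0,0.3]' > mv.in && python3 shift.py mv.in 12
```

```text
time_s: 11.58
eef_pos: [0.5956, 0.1246, 0.1087]
tcp_rot: [-1.554, 2.73, 0.0]
wrist_force: [0.9, -0.8, -0.4]
finger_gap: 0.63
gripper_force: 0.0
time_s: 12.25
eef_pos: [0.5956, 0.1246, 0.1086]
tcp_rot: [-1.554, 2.73, 0.0]
wrist_force: [-0.8, -0.3, 0.3]
finger_gap: 0.416
gripper_force: 12.0
```

```bash
echo '[0,0,0,0,0,-0.015,0.3,0,0,0,0,0,-0.025,0.3,0,0,0,0,0,-0.025,0.3,0,0,0.115,0,0,0,0.3,0,0,0.115,0,0,0,0.3,0,0,0.115,0,0,0,0.3,0,0,0.115,0,0,0,0.3,0,0,0.115,0,0,0,0.3]' > mv.in && python3 shift.py mv.in 15; echo '[0,0,0.115,0,0,0,0.3,0,0,0.115,0,0,0,0.3,0,0,0.115,0,0,0,0.3,0,0,0.115,0,0,0,0.3,0,0,0,0.0078,-0.035,0,0.3,0,0,0,0.0078,-0.035,0,0.3,0,0,0,0.0078,-0.035,0,0.3,0,0,0,0.0078,-0.035,0,0.3]' > mv.in && python3 shift.py mv.in; echo '[0,0,0,0.0078,-0.035,0,0.3,0,0,0,0.0078,-0.035,0,0.3,0,0,0,0.0078,-0.035,0,0.3,0,0,0,0.0078,-0.035,0,0.3,0,0,0,0,-0.025,0,0.3,0,0,0,0,0,0,0.3,0,0,0,0,0,0,0.3]' > mv.in && python3 shift.py mv.in
python3 - <<'E'
from h import *
go([.525,-.19,.0055],[0,0,-1],[0,1,0])
E
```

```text
time_s: 12.92
eef_pos: [0.5955, 0.1246, 0.1734]
tcp_rot: [0.708, -3.061, -0.0]
wrist_force: [0.5, 0.6, -0.8]
finger_gap: 0.416
gripper_force: 15.0
time_s: 13.58
eef_pos: [0.5638, -0.0167, 0.1734]
tcp_rot: [-0.001, 3.142, 0.0]
wrist_force: [-0.0, -0.2, -0.1]
finger_gap: 0.416
gripper_force: 15.0
time_s: 14.17
eef_pos: [0.5328, -0.1821, 0.1735]
tcp_rot: [0.005, 3.142, -0.0]
wrist_force: [0.4, 0.4, -0.4]
finger_gap: 0.416
gripper_force: 15.0
rot [-0.     0.    -0.003] d before turn [ 0.0077 -0.0079  0.168 ] d after turn [ 0.0078 -0.0079  0.168 ] q [-0.31  0.26  0.66  1.73 -0.17  1.22  1.96]
```

```bash
echo '[0,0,0,0.004,-0.004,0.035,0.3,0,0,0,0.004,-0.004,0.035,0.3,0,0,0,0,0,0.035,0.3,0,0,0,0,0,0.03,0.3,0,0,0,0,0,0.018,0.3,0,0,0,0,0,0.008,0.3,0,0,0,0,0,0,0.3,0,0,0,0,0,0,0.3]' > mv.in && python3 shift.py mv.in; echo '[0,0,0,0,0,0.002,0.3,0,0,0,0,0,0.001,0.3,0,0,0,0,0,0,0.3,0,0,0,0,0,0,0.3]' > mv.in && python3 shift.py mv.in
```

```text
time_s: 14.83
eef_pos: [0.5259, -0.1879, 0.0132]
tcp_rot: [-0.002, 3.141, 0.0]
wrist_force: [0.2, 0.1, -0.0]
finger_gap: 0.412
gripper_force: 15.0
time_s: 15.17
eef_pos: [0.5257, -0.1884, 0.0102]
tcp_rot: [-0.0, 3.14, 0.0]
wrist_force: [0.1, 1.3, -1.1]
finger_gap: 0.414
gripper_force: 15.0
```

```bash
echo '[0,0,0,0,0,0.002,0.3,0,0,0,0,0,0.002,0.3,0,0,0,0,0,0.001,0.3,0,0,0,0,0,0,0.3,0,0,0,0,0,0,0.3]' > mv.in && python3 shift.py mv.in
```

```text
time_s: 15.58
eef_pos: [0.5252, -0.1884, 0.0045]
tcp_rot: [0.0, -3.141, -0.0]
wrist_force: [-1.1, 0.1, 0.9]
finger_gap: 0.417
gripper_force: 15.0
```

```bash
echo '[0,0,0,0,0,0,0.75,0,0,0,0,0,0,0.75,0,0,0,0,0,0,0.75,0,0,0,0,0,0,0.75,0,0,0,0,0,0,0.75,0,0,0,0,0,-0.01,0.75,0,0,0,0,0,-0.03,0.75,0,0,0,0,0,-0.04,0.75]' > mv.in && python3 shift.py mv.in; echo '[0,0,0,0,0,-0.04,0.75,0,0,0,0,0,-0.04,0,0,0,0,0,0,-0.04,0,0,0,0,0.006,0.035,0,0,0,0,0,0.006,0.035,0,0,0,0,0,0.006,0.035,0,0,0,0,0,0.006,0.035,0,0,0,0,0,0.006,0.035,0,0]' > mv.in && python3 shift.py mv.in 10; echo '[0,0,0,0.006,0.035,0,0,0,0,0,0.006,0.035,0,0,0,0,0,0.006,0.035,0,0,0,0,0,0.006,0.028,0,0,0,0,0,0,0,0,0,0,0,0,0,0,0,0]' > mv.in && python3 shift.py mv.in
python3 - <<'E'
from h import *
go([.4737,.1203,.18],[np.cos(.52),.013,-np.sin(.52)],[0,1,0])
c=eyes.camera("top");cv2.imwrite('pics/t3.png',c['pixels'][:,:,::-1])
E
```

```text
time_s: 16.25
eef_pos: [0.5233, -0.188, 0.0838]
tcp_rot: [0.0, -3.136, -0.0]
wrist_force: [1.0, 0.2, 0.6]
finger_gap: 0.747
gripper_force: 0.0
time_s: 16.92
eef_pos: [0.4946, -0.0122, 0.2055]
tcp_rot: [0.001, 3.14, 0.001]
wrist_force: [-0.0, 0.5, -0.1]
finger_gap: 0.305
gripper_force: 0.0
time_s: 17.42
eef_pos: [0.4708, 0.1208, 0.2051]
tcp_rot: [-0.005, 3.141, 0.0]
wrist_force: [0.6, -1.1, 0.2]
finger_gap: 0.002
gripper_force: 0.0
rot [-0.01  -1.05  -0.004] d before turn [-0.0028 -0.0005  0.0251] d after turn [ 0.0204 -0.0007  0.015 ] q [-0.73  0.02  0.4   1.86 -0.01  1.26  1.24]
```

View pics/t3.png

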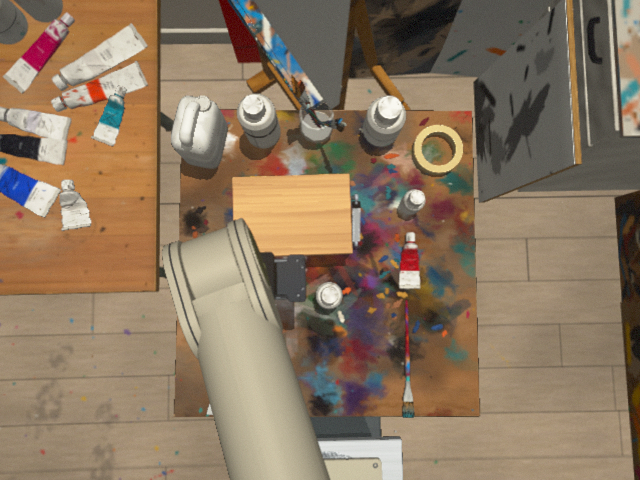

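The bottle stands at (413,203) and the tube lies at (409,262), both clear of the box, and the lid is bare. Next I'll tilt the tool forward.

```bash
echo '[0,-0.117,0,0,0,0,0,0,-0.117,0,0,0,0,0,0,-0.117,0,0,0,0,0,0,-0.117,0,0,0,0,0,0,-0.117,0,0,0,0,0,0,-0.117,0,0,0,0,0,0,-0.117,0,0,0,0,0,0,-0.117,0,0,0,0,0]' > mv.in && python3 shift.py mv.in; echo '[0,-0.114,0,0,0,0,0,0,0,0,0,0,0,0,0,0,0,0,0,0,0]' > mv.in && python3 shift.py mv.in
python3 - <<'E'
from h import *
print(telemetry.read_state()["tcp_rot"],telemetry.read_state()["eef_pos"])
go([.4737,.1203,.18],[np.cos(.52),.013,-np.sin(.52)],[0,1,0])
E
```

```text
time_s: 18.13
eef_pos: [0.4683, 0.1236, 0.216]
tcp_rot: [-0.0, 2.403, 0.031]
wrist_force: [0.0, 1.6, 1.0]
finger_gap: 0.004
gripper_force: 0.0
time_s: 18.38
eef_pos: [0.4711, 0.125, 0.2221]
tcp_rot: [0.007, 2.379, 0.037]
wrist_force: [-0.3, -1.2, -0.1]
finger_gap: 0.009
gripper_force: 0.0
[0.00701165 2.37852098 0.03722706] [0.47113958 0.12501067 0.22206744]
rot [ 0.01  -0.288 -0.021] d before turn [ 0.0271 -0.0059  0.032 ] d after turn [ 0.0352 -0.005   0.0231] q [-0.26 -0.46 -0.3   2.41  0.46  0.55  0.66]
```

```bash
cat >> h.py <<'E'
O=np.array([.6047,.0542]);ex=np.array([np.cos(.015),np.sin(.015)]);ey=np.array([-ex[1],ex[0]])
def gob(x,y,z,el=np.pi/4):
    p=O+x*ex+y*ey; zd=np.r_[np.cos(el)*ex,-np.sin(el)]
    e,R,s=st();d=e[:2]-O;print("box TCP",np.round([d@ex,d@ey,e[2]],4),"el",np.degrees(np.arcsin(-R.as_matrix()[2,2])).round(1),"wf",np.round(s["wrist_force"],1))
    go([*p,z],zd,np.r_[ey,0])
E
python3 -c "
from h import *
gob(-.115,.07,.14);gob(-.115,.07,.056)"
```

```text
box TCP [-0.1325  0.0728  0.2221] el 46.3 wf [-0.3 -1.2 -0.1]
rot [ 0.014 -0.022 -0.027] d before turn [ 0.044  -0.005   0.0713] d after turn [ 0.0457 -0.0028  0.0704] q [-0.26 -0.46 -0.3   2.41  0.46  0.55  0.66]
box TCP [-0.1325  0.0728  0.2221] el 46.3 wf [-0.3 -1.2 -0.1]
rot [ 0.014 -0.022 -0.027] d before turn [ 0.102  -0.0075  0.132 ] d after turn [ 0.1051 -0.0028  0.1298] q [-0.26 -0.46 -0.3   2.41  0.46  0.55  0.66]
```

```bash
echo '[0,0,0,0.015,0,0.024,0,0,0,0,0.015,0,0.024,0,0.014,-0.022,-0.027,0.015,-0.004,0.022,0,0,0,0,0,0,0,0,0,0,0,0,0,0,0]' > mv.in && python3 shift.py mv.in; python3 -c "
from h import *
gob(-.115,.07,.056)"
```

```text
time_s: 18.8
eef_pos: [0.4731, 0.1324, 0.2029]
tcp_rot: [-0.015, 2.379, 0.04]
wrist_force: [-0.1, -0.8, -0.0]
finger_gap: 0.003
gripper_force: 0.0
box TCP [-0.1304  0.0801  0.2029] el 46.3 wf [-0.1 -0.8 -0. ]
rot [ 0.023 -0.023 -0.012] d before turn [ 0.0902 -0.0138  0.1166] d after turn [ 0.093  -0.0101  0.1148] q [ 0.12 -0.46 -0.62  2.41  0.18  0.43  0.91]
```

```bash
cat > kin.py <<'E'
import numpy as np,itertools
from scipy.optimize import least_squares
from scipy.spatial.transform import Rotation as Ro
S=[([-1.332,.332,-.065,1.46,.022,1.35,-.088],(.162,.604,.222)),([-.8,-.01,.29,1.73,0,1.42,1.06],(.4485,.1964,.2827)),([-.51,.23,.52,1.5,-.12,1.44,1.58],(.5863,-.0012,.282)),([-.54,.37,.51,1.46,-.19,1.36,1.57],(.6296,.0497,.2248)),([-.54,.38,.32,1.65,-.13,1.13,2.43],(.596,.1211,.1174)),([-.31,.26,.66,1.73,-.17,1.22,1.96],(.5328,-.1821,.1735)),([-.73,.02,.4,1.86,-.01,1.26,1.24],(.4708,.1208,.2051)),([-.26,-.46,-.3,2.41,.46,.55,.66],(.4711,.1250,.2221)),([.12,-.46,-.62,2.41,.18,.43,.91],(.4731,.1324,.2029))]
def fk(q,p,sg):
    h,d0,a,ae,b,aw,L,f=p
    q=np.array(q)*sg; R=Ro.from_euler("z",q[0]); x=np.array([0,0,h])+R.apply([d0,0,0])
    R=R*Ro.from_euler("y",q[1])*Ro.from_euler("z",q[2]); x=x+R.apply([ae,0,a])
    R=R*Ro.from_euler("y",q[3])*Ro.from_euler("z",q[4]); x=x+R.apply([aw,0,b])
    R=R*Ro.from_euler("y",q[5])*Ro.from_euler("z",q[6]); return x+R.apply([0,0,L]),R
def fit():
    best=None
    for s in itertools.product((1,-1),repeat=2):
        sg=np.array([-1,1,s[0],1,s[1],1,1.])
        r=least_squares(lambda p:np.ravel([fk(q,p,sg)[0]-np.array(x) for q,x in S]),[.35,0,.4,0,.4,0,.3,0])
        if best is None or r.cost<best[0].cost: best=(r,sg)
    return best
r,sg=fit();P=r.x
if __name__=="__main__":
    print(sg,P.round(3),np.sqrt(2*r.cost/27)); 
    for q,x in S[-2:]+S[:2]: y,R=fk(q,P,sg);print(y-x,R.as_rotvec().round(3),R.as_matrix()[:,2].round(2))
E
python3 kin.py
```

```text
[-1.  1. -1.  1. -1.  1.  1.] [ 0.4   -0.077  0.45  -0.004  0.6    0.102  0.368  0.   ] 0.01612074620987665
[ 0.00243548 -0.00281759  0.00539096] [-0.278  2.367 -0.082] [ 0.69  0.02 -0.72]
[-0.00438985  0.02729716 -0.00459865] [0.273 2.369 0.154] [ 0.69  0.03 -0.72]
[-0.04929263  0.01502376  0.00593968] [-2.125  2.313 -0.   ] [ 0.  0. -1.]
[-0.00432895  0.02704316  0.00908354] [-0.853 -3.022 -0.004] [-0.  0. -1.]
```

```bash
sed -i 's/h,d0,a,ae,b,aw,L,f=p/h,d0,a,ae,b,aw,L,f,ly,ey_,wx,wy=p/; s/R=Ro.from_euler("z",q\[0\])/R=Ro.from_euler("z",q[0]+f)/; s/\[d0,0,0\]/[d0,ly,0]/; s/\[ae,0,a\]/[ae,ey_,a]/; s/\[0,0,L\]/[0,0,L]/; s/R=R\*Ro.from_euler("y",q\[5\])\*Ro.from_euler("z",q\[6\])/R=R*Ro.from_euler("y",q[5]); x=x+R.apply([wx,wy,0]); R=R*Ro.from_euler("z",q[6])/; s/,\.3,0\])/,.3,0,0,0,0,0],x_scale=.1)/' kin.py; python3 kin.py
```

```text
[-1.  1. -1.  1. -1.  1.  1.] [ 0.258  0.002  0.441  0.003  0.486 -0.003  0.348 -0.011 -0.023 -0.019
 -0.     0.   ] 0.0017400736086910459
[-0.00101492 -0.00137074 -0.00092673] [-0.265  2.368 -0.087] [ 0.69  0.01 -0.72]
[0.00093493 0.00105518 0.000868  ] [0.285 2.367 0.149] [ 0.69  0.03 -0.72]
[ 0.00166445 -0.00222713  0.00088968] [-2.113  2.324 -0.   ] [ 0.  0. -1.]
[-0.00037944  0.0023434  -0.00058686] [-0.869 -3.018 -0.004] [-0.  0. -1.]
```

```bash
cat > ik.py <<'E'
from kin import *
lo=np.array([-2.6,-.5,-1.47,.16,-1.27,.06,-2.6]);hi=np.array([2.6,2.12,1.34,2.42,4.41,2.06,2.6])
off=(fk(S[7][0],P,sg)[1].inv()*Ro.from_rotvec([.007,2.379,.037])).as_rotvec()
off0=(fk(S[0][0],P,sg)[1].inv()*Ro.from_rotvec([-.41,-3.1146,.002])).as_rotvec();print("off",off,off0)
Oz=Ro.from_rotvec([0,0,off0[2]])
O=np.array([.6047,.0542])
rng=np.random.default_rng(0)
def ik(x,y,z,el,yaw=.015,seed=None,n=12):
    p=np.r_[O+x*np.array([1,.015])+y*np.array([-.015,1]),z]
    zd=np.array([np.cos(el)*np.cos(yaw),np.cos(el)*np.sin(yaw),-np.sin(el)]);yd=np.array([-np.sin(yaw),np.cos(yaw),0])
    best=None
    for sgn in(1,-1):
        T=Ro.from_matrix(np.c_[np.cross(sgn*yd,zd),sgn*yd,zd])
        def f(q):
            X,R=fk(q,P,sg);return np.r_[(X-p)*10,((R*Oz).inv()*T).as_rotvec()*3]
        for i in range(n):
            q0=S[8][0] if i==0 else rng.uniform(lo+.1,hi-.1)
            r=least_squares(f,np.clip(q0,lo+.02,hi-.02),bounds=(lo+.01,hi-.01),max_nfev=60)
            if best is None or r.cost<best[0]: best=(r.cost,r.x,sgn,r.fun)
            if best[0]<1e-5: return best
    return best
if __name__=="__main__":
    for el in(45,55,65,75):
        for t in((-.115,.07,.056),(-.074,.07,.055),(-.07,.07,.1),(-.05,.07,.14),(-.03,.07,.17),(.0,.07,.19),(.033,.07,.207)):
            b=ik(*t,np.radians(el));print(el,t,"res mm",(np.linalg.norm(b[3][:3])*100).round(1),"rot",np.linalg.norm(b[3][3:]).round(3)/3,b[1].round(2),b[2])
E
time python3 ik.py
```

```text
off [-0.01039342 -0.00342225  0.23314583] [9.75422509e-04 1.55087624e-03 1.73739514e+00]
45 (-0.115, 0.07, 0.056) res mm 20.3 rot 0.06899999999999999 [ 0.85  0.29 -1.46  2.41  1.6   0.63  0.13] 1
45 (-0.074, 0.07, 0.055) res mm 1.9 rot 0.006333333333333333 [ 0.88  0.5  -1.46  2.41  1.85  0.75  0.19] 1
45 (-0.07, 0.07, 0.1) res mm 0.0 rot 0.0003333333333333333 [ 0.3  -0.04 -0.81  2.41  1.46  0.31  0.09] 1
45 (-0.05, 0.07, 0.14) res mm 0.0 rot 0.0 [ 0.99 -0.23 -1.36  2.33  0.5   0.15 -0.84] 1
45 (-0.03, 0.07, 0.17) res mm 0.0 rot 0.0 [ 0.7  -0.14 -1.09  2.26  0.66  0.26 -0.75] 1
45 (0.0, 0.07, 0.19) res mm 0.0 rot 0.0 [ 0.18 -0.06 -0.6   2.2   0.78  0.35 -0.68] 1
45 (0.033, 0.07, 0.207) res mm 0.0 rot 0.0 [ 0.07 -0.01 -0.47  2.12  0.75  0.38 -0.75] 1
55 (-0.115, 0.07, 0.056) res mm 0.0 rot 0.0 [ 0.98  0.05 -1.46  2.39  1.06  0.34 -0.35] 1
55 (-0.074, 0.07, 0.055) res mm 0.0 rot 0.0 [-1.53 -0.    1.1   2.41  0.97  0.28 -0.45] 1
55 (-0.07, 0.07, 0.1) res mm 0.0 rot 0.0 [ 0.47 -0.01 -0.92  2.29  0.68  0.37 -0.74] 1
55 (-0.05, 0.07, 0.14) res mm 0.0 rot 0.0 [-0.01 -0.06 -0.42  2.23  0.5   
[... 855 characters left out ...]
  0.09  0.27  1.86  0.14  0.78 -1.35] 1
75 (-0.115, 0.07, 0.056) res mm 0.0 rot 0.0 [-1.19  0.06  0.82  2.22  0.07  0.63 -1.33] 1
75 (-0.074, 0.07, 0.055) res mm 0.0 rot 0.0 [ 0.4   0.26 -0.83  2.05  0.45  0.71 -1.06] 1
75 (-0.07, 0.07, 0.1) res mm 0.0 rot 0.0 [ 0.19  0.15 -0.59  2.02  0.25  0.77 -1.22] 1
75 (-0.05, 0.07, 0.14) res mm 0.0 rot 0.0 [-0.07  0.11 -0.3   1.94  0.16  0.85 -1.31] 1
75 (-0.03, 0.07, 0.17) res mm 0.0 rot 0.0 [ 0.69  0.29 -1.16  1.83  0.45  0.99 -1.13] 1
75 (0.0, 0.07, 0.19) res mm 0.0 rot 0.0 [ 0.19  0.2  -0.58  1.75  0.23  0.98 -1.3 ] 1
75 (0.033, 0.07, 0.207) res mm 0.0 rot 0.0 [ 0.39  0.32 -0.84  1.63  0.38  1.06 -1.22] 1
real	0m17.631s
user	0m18.129s
sys	0m0.164s
```

```bash
echo '[0,0.1,0,0,0,0,0,0,0.1,0,0,0,0,0,0,0.04,0,0,0,0,0,0,0,0,0,0,0,0,0,0,0,0,0,0,0]' > mv.in && python3 shift.py mv.in; python3 -c "
from h import *
gob(-.107,.068,.11,np.radians(60))"
```

```text
time_s: 19.22
eef_pos: [0.4729, 0.1346, 0.2026]
tcp_rot: [-0.026, 2.618, 0.042]
wrist_force: [-0.2, 0.1, -0.3]
finger_gap: 0.006
gripper_force: 0.0
box TCP [-0.1306  0.0824  0.2026] el 60.0 wf [-0.2  0.1 -0.3]
rot [ 0.027 -0.    -0.002] d before turn [ 0.0259 -0.0169  0.0916] d after turn [ 0.0259 -0.0144  0.092 ] q [ 0.02 -0.31 -0.46  2.23  0.08  0.7   1.09]
```

```bash
echo '[0.027,0,0,0.005,-0.005,0.018,0,0,0,0,0.005,-0.005,0.018,0,0,0,0,0.005,-0.0045,0.018,0,0,0,0,0.005,0,0.018,0,0,0,0,0.006,0,0.02,0,0,0,0,0,0,0,0,0,0,0,0,0,0,0]' > mv.in && python3 shift.py mv.in; python3 -c "
from h import *
gob(-.107,.068,.05,np.radians(60))"
```

```text
time_s: 19.8
eef_pos: [0.4953, 0.1201, 0.1089]
tcp_rot: [-0.017, 2.62, 0.005]
wrist_force: [-0.1, 0.1, 0.9]
finger_gap: 0.008
gripper_force: 0.0
box TCP [-0.1084  0.0676  0.1089] el 60.1 wf [-0.1  0.1  0.9]
rot [-0.001 -0.002 -0.002] d before turn [0.0281 0.0005 0.0518] d after turn [0.0282 0.0004 0.0517] q [ 0.13 -0.11 -0.58  2.3   0.34  0.48  0.85]
```

```bash
echo '[0,0,0,0.007,0,0.013,0,0,0,0,0.007,0,0.013,0,0,0,0,0.007,0,0.013,0,0,0,0,0.007,0,0.0127,0,0,0,0,0,0,0,0,0,0,0,0,0,0,0,0,0,0,0,0,0,0]' > mv.in && python3 shift.py mv.in; python3 -c "
from h import *
gob(-.074,.068,.049,np.radians(60))
c=eyes.camera('scene');cv2.imwrite('pics/s4.png',cv2.resize(c['pixels'][180:400,190:450,::-1],None,fx=3,fy=3,interpolation=2)[:600])"
```

```text
time_s: 20.38
eef_pos: [0.4988, 0.1206, 0.0528]
tcp_rot: [-0.016, 2.616, 0.006]
wrist_force: [1.0, 0.7, -0.0]
finger_gap: 0.004
gripper_force: 0.0
box TCP [-0.1049  0.068   0.0528] el 59.9 wf [ 1.   0.7 -0. ]
rot [-0.001  0.002 -0.003] d before turn [-0.0248  0.0001  0.0187] d after turn [-0.0249  0.      0.0187] q [ 0.15  0.03 -0.63  2.34  0.7   0.38  0.51]
```

View pics/s4.png

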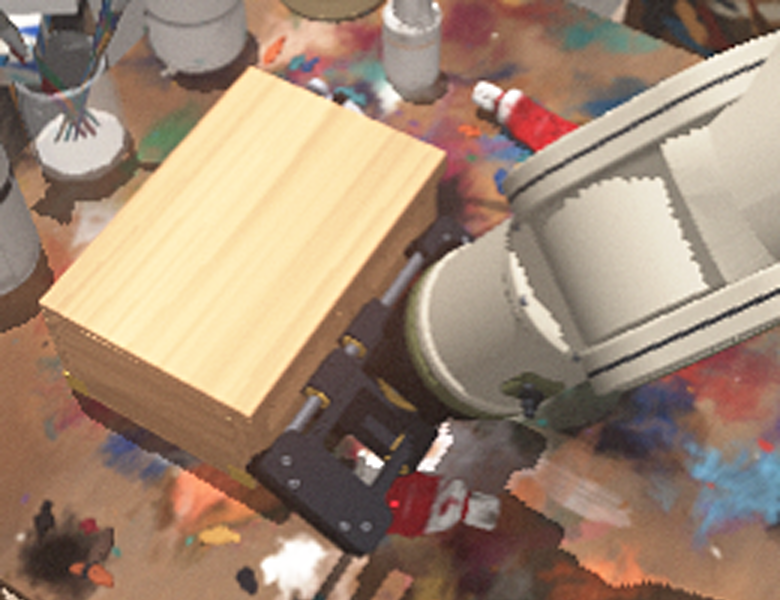

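Seen from the side, the gripper is in front of the left half of the box, above the front tube at crop (440,505) and touching nothing. I'll insert slowly.

```bash
echo '[0,0,0,-0.005,0,0.0045,0,0,0,0,-0.005,0,0.004,0,0,0,0,-0.005,0,0.004,0,0,0,0,-0.004,0,0.003,0,0,0,0,0,0,0,0,0,0,0,0,0,0,0]' > mv.in && python3 shift.py mv.in; python3 -c "
from h import *
gob(-.074,.068,.049,np.radians(60))"
```

```text
time_s: 20.93
eef_pos: [0.5225, 0.1205, 0.0469]
tcp_rot: [-0.015, 2.619, 0.006]
wrist_force: [1.3, 0.3, -0.1]
finger_gap: 0.004
gripper_force: 0.0
box TCP [-0.0812  0.0676  0.0469] el 60.1 wf [ 1.3  0.3 -0.1]
rot [-0.    -0.001 -0.004] d before turn [-0.0073  0.0005  0.0018] d after turn [-0.0073  0.0004  0.0018] q [ 0.15  0.1  -0.61  2.29  0.77  0.38  0.47]
```

```bash
echo '[0,0,0,-0.003,0,0.0005,0,0,0,0,-0.004,0,0.001,0,0,0,0,0,0,0,0,0,0,0,0,0,0,0,0,0,0,0,0,0,0]' > mv.in && python3 shift.py mv.in; python3 -c "
from h import *
gob(-.071,.068,.053,np.radians(60))"
```

```text
time_s: 21.35
eef_pos: [0.5292, 0.1206, 0.0495]
tcp_rot: [-0.015, 2.618, 0.006]
wrist_force: [0.3, -0.0, 0.0]
finger_gap: 0.006
gripper_force: 0.0
box TCP [-0.0744  0.0675  0.0495] el 60.0 wf [ 0.3 -0.   0. ]
rot [-0.    -0.    -0.003] d before turn [-0.0047  0.0005 -0.0013] d after turn [-0.0047  0.0005 -0.0013] q [ 0.16  0.1  -0.61  2.28  0.76  0.39  0.49]
```

```bash
echo '[0,0,0,-0.003,0,-0.0042,0,0,0,0,-0.003,0,-0.0042,0,0,0,0,-0.006,0,-0.0084,0,0,0,0,-0.006,0,-0.0084,0,0,0,0,-0.006,0,-0.0084,0,0,0,0,0,0,0,0,0,0,0,0,0,0,0]' > mv.in && python3 shift.py mv.in; python3 -c "
from h import *
gob(-.070,.068,.091,np.radians(60))
c=eyes.camera('scene');cv2.imwrite('pics/s5.png',cv2.resize(c['pixels'][180:380,190:450,::-1],None,fx=3,fy=3,interpolation=2))"
```

```text
time_s: 21.93
eef_pos: [0.5325, 0.1204, 0.0901]
tcp_rot: [-0.015, 2.619, 0.005]
wrist_force: [-3.3, 0.1, -1.4]
finger_gap: 0.011
gripper_force: 3.1
box TCP [-0.0712  0.0672  0.0901] el 60.1 wf [-3.3  0.1 -1.4]
rot [-0.001 -0.001 -0.003] d before turn [-0.0014  0.0008 -0.0002] d after turn [-0.0015  0.0008 -0.0002] q [ 0.21  0.02 -0.64  2.24  0.52  0.45  0.73]
```

View pics/s5.png

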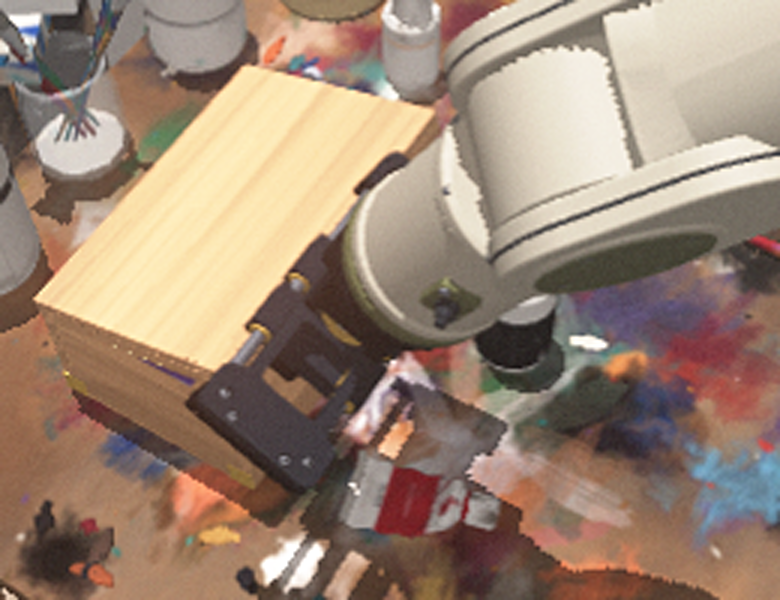

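The lid is rising: its front edge rests on the fingers, with a gap at crop (170,375). The bystanders are unmoved, so I'll continue.

```bash
echo '[0,0,0,-0.008,0,-0.0064,0,0,0,0,-0.008,0,-0.0064,0,0,0,0,-0.008,0,-0.0064,0,0,0,0,-0.008,0,-0.0064,0,0,0,0,-0.0095,0,-0.004,0,0,0,0,-0.0095,0,-0.004,0,0,0,0,-0.0095,0,-0.004,0,0,0,0,-0.0095,0,-0.004,0]' > mv.in && python3 shift.py mv.in; python3 -c "
from h import *
gob(-.030,.068,.162,np.radians(60))"
```

```text
time_s: 22.65
eef_pos: [0.5731, 0.1208, 0.1613]
tcp_rot: [-0.015, 2.619, 0.005]
wrist_force: [-0.5, 0.6, -3.2]
finger_gap: 0.007
gripper_force: 1.2
box TCP [-0.0306  0.0671  0.1613] el 60.1 wf [-0.5  0.6 -3.2]
rot [-0.001 -0.001 -0.003] d before turn [-0.0009  0.0009 -0.0003] d after turn [-0.0009  0.0009 -0.0003] q [ 0.23 -0.   -0.62  2.09  0.33  0.59  0.96]
```

```bash
echo '[0,0,0,-0.0099,0,-0.0012,0,0,0,0,-0.0099,0,-0.0012,0,0,0,0,-0.0099,0,-0.0012,0,0,0,0,-0.0099,0,-0.0012,0,0,0,0,-0.0084,0,0,0,0,0,0,-0.0084,0,0,0,0,0,0,-0.006,0,0,0,0,0,0,0,0,0,0]' > mv.in && python3 shift.py mv.in; python3 -c "
from h import *
gob(.031,.068,.203,np.radians(60))
c=eyes.camera('scene');cv2.imwrite('pics/s6.png',c['pixels'][:,:,::-1])"
```

```text
time_s: 23.32
eef_pos: [0.6261, 0.1215, 0.1977]
tcp_rot: [-0.014, 2.617, 0.007]
wrist_force: [-0.5, -0.7, -0.1]
finger_gap: 0.01
gripper_force: 0.0
box TCP [0.0224 0.067  0.1977] el 59.9 wf [-0.5 -0.7 -0.1]
rot [-0.     0.001 -0.004] d before turn [-0.0101  0.0011 -0.0003] d after turn [-0.0101  0.001  -0.0003] q [ 0.23  0.08 -0.61  1.93  0.35  0.67  1.  ]
```

View pics/s6.png

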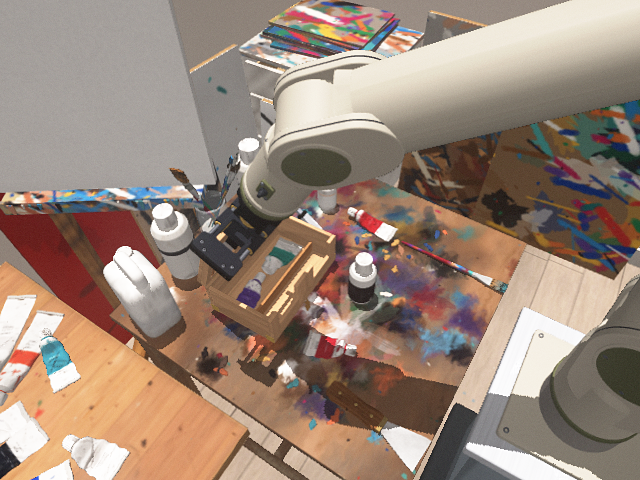

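The box stands open with the lid behind the gripper; by geometry it is at about 70°. I'll push on gently towards the click.

```bash
echo '[0,0,0,-0.004,0,0,0,0,0,0,-0.004,0,0,0,0,0,0,-0.003,0,0,0,0,0,0,0,0,0,0,0,0,0,0,0,0,0]' > mv.in && python3 shift.py mv.in; echo '[0,0,0,-0.002,0,0,0,0,0,0,-0.002,0,0,0,0,0,0,0,0,0,0,0,0,0,0,0,0,0]' > mv.in && python3 shift.py mv.in; echo '[0,0,0,-0.002,0,0,0,0,0,0,-0.001,0,0,0,0,0,0,0,0,0,0,0,0,0,0,0,0,0]' > mv.in && python3 shift.py mv.in
```

```text
time_s: 23.78
eef_pos: [0.6346, 0.1218, 0.2028]
tcp_rot: [-0.015, 2.618, 0.006]
wrist_force: [-0.7, -0.1, -0.5]
finger_gap: 0.007
gripper_force: 0.2
time_s: 24.12
eef_pos: [0.6379, 0.1217, 0.2045]
tcp_rot: [-0.015, 2.618, 0.006]
wrist_force: [-0.6, 0.1, -0.8]
finger_gap: 0.004
gripper_force: 0.1
time_s: 24.45
eef_pos: [0.6403, 0.1218, 0.2058]
tcp_rot: [-0.015, 2.618, 0.006]
wrist_force: [-0.9, 0.8, 0.3]
finger_gap: 0.005
gripper_force: 0.2
```

```bash
for i in 1; do :; done; echo '[0,0,0,-0.0015,0,0,0,0,0,0,-0.0015,0,0,0,0,0,0,0,0,0,0,0,0,0,0,0,0,0]' > mv.in && python3 shift.py mv.in; echo '[0,0,0,-0.0015,0,0,0,0,0,0,-0.0015,0,0,0,0,0,0,0,0,0,0,0,0,0,0,0,0,0]' > mv.in && python3 shift.py mv.in
```

```text
time_s: 24.78
eef_pos: [0.6424, 0.1217, 0.2066]
tcp_rot: [-0.015, 2.62, 0.006]
wrist_force: [-2.5, -0.3, -2.7]
finger_gap: 0.004
gripper_force: 1.7
time_s: 25.12
eef_pos: [0.6446, 0.1216, 0.2076]
tcp_rot: [-0.015, 2.621, 0.005]
wrist_force: [-5.4, -0.3, -5.1]
finger_gap: 0.006
gripper_force: 3.1
```

The force has climbed to about 7 N, so the lid has met the lock. I'll back off slowly and check that the lid does not follow.

```bash
echo '[0,0,0,0.003,0,0,0,0,0,0,0.003,0,0,0,0,0,0,0.004,0,0,0,0,0,0,0.004,0,0,0,0,0,0,0.004,0,0,0,0,0,0,0,0,0,0,0,0,0,0,0,0,0]' > mv.in && python3 shift.py mv.in
python3 - <<'E'
from h import *
for n in("top","scene"):
    c=eyes.camera(n);cv2.imwrite(f'pics/{n}7.png',c['pixels'][:,:,::-1])
c=eyes.camera('top')
for a in(60,70,75,78):
    a=np.radians(a);X=.073-.156*np.cos(a);Z=.084+.156*np.sin(a);P=[np.r_[O+X*ex+y*ey,Z] for y in(.115,-.115)];print(np.degrees(a),proj(c,P).round(0).tolist())
E
```

```text
time_s: 25.7
eef_pos: [0.63, 0.1216, 0.2002]
tcp_rot: [-0.015, 2.618, 0.006]
wrist_force: [0.4, 0.3, 0.8]
finger_gap: 0.005
gripper_force: 0.0
59.99999999999999 [[223.0, 208.0], [355.0, 204.0]]
70.0 [[222.0, 193.0], [355.0, 188.0]]
75.0 [[221.0, 185.0], [354.0, 181.0]]
78.0 [[221.0, 180.0], [354.0, 176.0]]
```

View pics/top7.png

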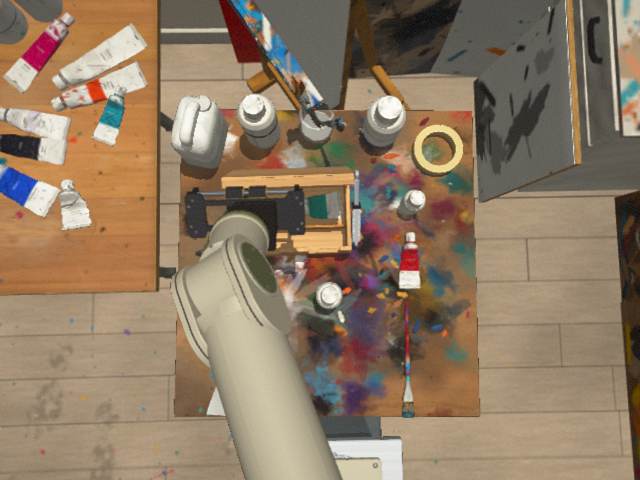

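The lid's front edge is at rows 176–184, about 75–77°, with no finger force after backing off 16 mm, so the stay is locked. I'll retreat forward and up.

```bash
echo '[0,0,0,0.01,0,-0.006,0,0,0,0,0.015,0,-0.009,0,0,0,0,0.015,0,-0.009,0,0,0,0,0,0,-0.02,0,0,0,0,0,0,-0.02,0,0,0,0,0,0,-0.02,0,0,0,0,0,0,-0.02,0,0,0,0,0,0,0,0]' > mv.in && python3 shift.py mv.in; echo '[0,0,0,0,0,0,0,0,0,0,0,0,0,0,0,0,0,0,0,0,0,0,0,0,0,0,0,0]' > mv.in && python3 shift.py mv.in
python3 - <<'E'
from h import *
c=eyes.camera('top');c2=eyes.camera('scene')
cv2.imwrite('pics/f.png',np.hstack([cv2.resize(c['pixels'],(400,300)),cv2.resize(c2['pixels'],(400,300))])[:,:,::-1])
a=c['pixels'][150:260,300:360];b=cv2.imread('pics/top7.png')[150:260,300:360,::-1]
print(cv2.absdiff(a,b).mean(), st()[2]["wrist_force"])
cv2.imwrite('pics/f.png',np.hstack([cv2.resize(c['pixels'][140:300,170:450],(400,229)),cv2.resize(c2['pixels'][130:370,100:520],(400,229))])[:,:,::-1])
E
```

```text
time_s: 26.52
eef_pos: [0.5437, 0.1214, 0.2743]
tcp_rot: [-0.016, 2.613, 0.006]
wrist_force: [0.1, -0.2, 0.6]
finger_gap: 0.007
gripper_force: 0.0
time_s: 26.85
eef_pos: [0.5432, 0.1203, 0.2688]
tcp_rot: [-0.015, 2.62, 0.006]
wrist_force: [-0.4, -0.1, -0.2]
finger_gap: 0.001
gripper_force: 0.0
7.786666666666667 [-0.45158146  0.06511073 -0.06749158]
```

View pics/f.png

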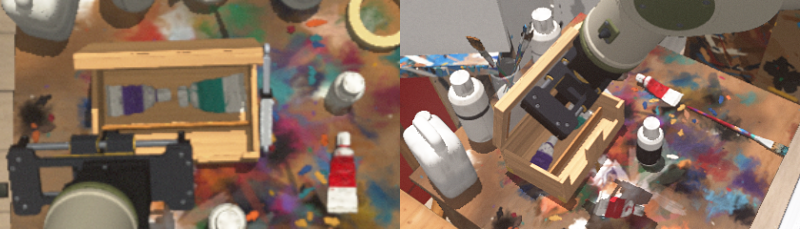

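The lid stands open on its own, its edge at about (170,55) in the left half and upright in the scene view. The robot is clear, the bottle is upright, the tube is lying flat and the bystanders haven't moved. Handing in.

```bash
python3 -c "
from plant import arm, eyes, job, telemetry
print(job.sign_off())"
```

```text
the job is handed in; nothing more can be done
None
```

I handed the job in at about 27 s: the lid stands open by itself at about 75–77° on what looks like the locked stay, the bottle is upright and the tube flat on the table to the right of the box, and no bystander was moved; the button itself I judged only by the lid meeting a hard stop and staying up, and sign-off returned no verdict.

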